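# Unscrew a spray head of unknown thread hand and hold it up for refilling

## Task

The empty glass spray bottle in the caddy's side pocket is to be refilled, but nobody knows whether its spray head has a right-hand or a left-hand thread: feel which way it gives, unscrew it, and lift it off upright until the end of its dip tube is clear above the bottle's mouth. Finish while still holding the head up there in the gripper, clear of bottle and caddy, and leave the bowl, the lint comb and the measuring cup where they are.

Things in the scene. Friction and masses are not known exactly. Their poses are not given: they have to be found in the camera images.
- caddy: Sage green plastic caddy, fixed. Origin on the counter under the base; z up, front faces -x. A closed hinged-lid bin, 170 (x) by 175 (y) mm and 138 mm high, has its centre at y = -72 mm; at y = +100 mm is a square pocket 80 by 80 mm, 45 mm high, with the bottle in it.
- bottle: Empty square clear glass bottle, 70 by 70 mm, held fast in the pocket: it neither turns nor lifts. Origin: middle of its underside, 6 mm above the counter, axes as the caddy's. Above the counter: flat shoulder 88 mm, then a cone from 64 mm across narrowing to the round neck, 26 mm across from 96 mm up to the mouth at 121 mm.
- bottle_mouth (a point): Centre of the bottle's mouth, on the upright axis of bottle and thread, 121 mm above the counter; axes as the caddy's. The glass thread stands out round the neck just below it, to 39 mm across.
- sprayer: White spray head, 42 to 84 g, loose, screwed on the bottle. Ribbed collar 48 mm across, 22 mm high; pump 30 mm across up to 31 mm; push button 23 mm across, top at 52 mm, nozzle towards the head's -x; dip tube 5.6 mm across below. Origin: on the axis at the collar's lower edge, z up; screwed home it is 18 mm below the mouth, axes as the caddy's.
- collar (a point): On the head's axis at half the collar's height, 11 mm above its lower edge. Thread hand is hidden and differs between starts: right-hand loosens counter-clockwise seen from above, left-hand clockwise. The wrong way stops dead within 8 degrees (play) and torque rises. The right way turns easily; the head need not be followed up: it stays seated by its weight, with up to 4 mm lift play.
- nozzle (a point): Mouth of the nozzle, 14 mm from the head's axis and 46 mm above the collar's lower edge; it shows how far the head has turned. The two inner lugs leave the thread after about 112 degrees of loosening turn, a stop ends the turn near 143; between these, straight up is free. Several grasps are allowed. Side play on the neck is about 1 mm.
- tube_tip (a point): Lower end of the straight dip tube, on the head's axis 88 mm below the collar's lower edge; screwed home it is 106 mm below the mouth.
- bowl: White ceramic bowl of spare buttons, 120 mm across, 48 mm high, on the counter beside the bottle. Origin: centre of its underside.
- comb: Wooden lint comb, 158 mm long, head 75 mm wide, 14 mm thick, lying in front of the caddy. Origin: on its underside near the middle; x runs from handle to head.
- cup: Steel measuring cup, 74 mm across, 55 mm high, flat handle to its own +y reaching 120 mm from its centre, standing behind the caddy. Origin: centre of its underside.

How it is judged (in metres and radians):
On the way:
1. the head is turned at least 52 degrees from tight while still seated on the neck (angle between the x axis of sprayer and the x axis of caddy, either way round above 0.9 rad and z of sprayer in the frame of bottle_mouth below -0.01 m).
At the end, for the whole second after the job is handed in: The spray head is held still in the gripper (finger force above 1 N, speed under 0.03 m/s), within 17 degrees of upright, the end of its dip tube more than 6 mm above the level of the bottle's mouth, head and gripper not touching caddy or bottle; bowl, comb and cup within 30 mm of where they were (z of tube_tip in the frame of bottle_mouth above 0.006 m and contact force between the fingers and sprayer above 1 N and contact force between sprayer and caddy below 0.2 N and angle between sprayer's own z axis and vertical below 0.3 rad and linear speed of sprayer below 0.03 m/s and contact force between each of the arm, the fingers and caddy below 0.5 N and distance of each of bowl, comb, cup from where it was at the start of the episode below 0.03 m); the arm keeps its last pose, push and grip.
It fails at once if the bowl, the lint comb or the measuring cup is shifted by more than 30 mm (distance of any of bowl, comb, cup from where it was at the start of the episode above 0.03 m).
It also fails if it takes over 54 s, if anything falls off the work surface, if the arm or the gripper's body presses on something with over 40 N, if the wrist force passes 120 N, or if a joint passes its speed limit or range.

## Robot

A 7-joint arm with a two-finger parallel gripper is mounted at the origin on the work surface. World frame = base frame: x ahead of the robot, y to its left, z up, the work surface at z = 0. Lengths are in m, angles in degrees, forces in N, time in s.
With the tool pointing down it reaches from about 0.425 to 0.875 m from the base axis. Payload 9.9 kg.
Tool frame: the origin (TCP) lies between the finger pads; the fingertips stand 19 mm ahead of it and the grasp point (between the pads) is the TCP; z points along the fingers, y is the line along which they close (so a half turn about z gives the same grasp; the last joint's range is limited). The gripper opens to 85 mm and grips with 20 to 120 N. Pads are 22 mm wide; open, the fingers measure 114 mm over their backs; the gripper's body (76 mm by 85 mm) begins 54 mm behind the grasp point. The pads swing forward as they close: fully open they stand 13 mm farther back than shut.
Start: joints at [70.485, 32.985, 1.427, 82.34, -0.859, 64.687, -3.237], TCP at [0.171, -0.653, 0.25] pointing down, gripper open.
Joint ranges: [-157.87, 157.87], [-19.46, 123.44], [-87.15, 90], [11.01, 140.99], [-62.26, 242.26], [9.8, 113.94], [-161.44, 161.44]. Speed limits (degrees/s): [127.2, 127.2, 172.46, 172.46, 180, 180, 180].

## Interface

Orientations are given as a 3x3 rotation matrix whose columns are the frame's x, y, z axes.
In Python, from plant import bot, cams, workorder, probe_bus gives the robot as it stands (bot), with the cameras (cams), the job (workorder) and the readings (probe_bus).
- The arm moves only by the tool nudge_tcp, called after "Call:" as name(argument=value, ...), one argument or row to a line, values as JSON. Schema: {"type":"object","properties":{"rows":{"type":"object","properties":{"increments":{"type":"array","items":{"type":"array","items":{"type":"number"},"minItems":4,"maxItems":4},"minItems":1,"maxItems":10}},"additionalProperties":false,"required":["increments"]},"aperture":{"type":"number"},"squeeze":{"type":"number"},"only":{"type":"string"},"quiet":{"type":"boolean"},"lines":{"type":"string"}},"required":["rows"],"additionalProperties":false}. rows is an object whose key "increments" holds a list of rows, 1 to 10 of them, each of 4 numbers: dx, dy, dz in m, then a turn about the tool's z in degrees; each row is the pose to reach, as a shift and turn from the pose commanded when the call began, along the tool's axes at that moment; what a row does not reach only later rows make up. A row lasts 1/10 s, in which the tool goes at most 0.05 m and 8.59 degrees, less where a joint would pass 70% of its speed; a pose out of reach is approached as far as the arm can. aperture is the finger opening in m, set as the call begins (left out keeps the last). The fingers move at their own pace and stop on an object; squeeze is the grip in N (left out, the last holds). Time passes only in rows, so rows that do not move let the fingers close. The tool returns the time, the measured TCP pose, the force, the opening and the grip force at its end. only (a regular expression) keeps the lines of the reply that match it, lines (a string "A,B") keeps lines A to B, and quiet returns only ok. Input that does not fit is refused with a message, and nothing moves.
- probe_bus.get_state(): the state, without advancing time (a new reading comes with each control period).
- cams.read_camera(name): name is "scene" or "top" or "wrist"; returns a dict with "frame" (480x640x3 uint8, blue, green, red), "fx", "fy", "cx", "cy" (pixels), "eye" and "attitude" of the camera in the world; the wrist camera has in their place "tool_from_camera" (4x4, takes a point from camera to tool coordinates, whose origin is the TCP and whose axes are the flange's). Camera axes: x right, y down, z forward; pixel columns grow to the right and rows downward; lengths in m; the calibration is good to about 2 mm. A picture is of the moment at which its call begins: read the wrist's pose just before it. There is no depth.
- workorder.hand_in(): hands the job in; it is judged then, once.
The state is a dict: "time": time; "joints": joint angles; "qd": joint speeds; "joint_efforts": joint torques, N m; "ee_pos": TCP position; "orientation": TCP orientation; "force": force on the tool from outside, world axes, zero at the start; "moment": the same for the moment, N m; "gripper_width": finger opening in m; "grasp_force": force on a finger pad.
Only numpy, scipy, OpenCV 4.12 (cv2) and the standard library are available. Lean on these libraries where they do the work, as an engineer would, in place of code of your own. Each camera call takes 0.05 s, during which the arm holds its last target. There are 200 camera calls.

## Working session

There is one attempt and no reset: what is moved stays moved. The work goes in short steps, Python scripts to look and compute and a tool call to move; the robot and the scene stay as the last step left them, time stands still between calls to the robot, and variables do not carry over. Pictures are saved under pics/ and viewed, at most 10 in all, crops included, and the job is handed in when it is done.

```bash
ls; mkdir -p pics; python3 - <<'E'
from plant import bot, cams, workorder, probe_bus
import cv2
s=probe_bus.get_state();print({k:s[k] for k in('time','ee_pos','orientation','gripper_width','force')})
for n in('scene','top'):
    c=cams.read_camera(n);cv2.imwrite(f'pics/{n}0.png',c['frame']);print(n,c['fx'],c['fy'],c['cx'],c['cy'],c['eye'],c['attitude'])
E
```

```text
pics
plant.py
{'time': 0.0, 'ee_pos': array([ 0.17132456, -0.65245824,  0.24946687]), 'orientation': array([[ 9.67199146e-01,  2.54018804e-01, -5.08591712e-04],
       [ 2.54019293e-01, -9.67197929e-01,  1.53806185e-03],
       [-1.01212218e-04, -1.61680422e-03, -9.99998688e-01]]), 'gripper_width': 0.08539735891633098, 'force': array([ 0.46476412, -0.78827103,  0.5882083 ])}
scene 464.28428379331 464.28428379331 321.7819843736807 239.8620324179823 [1.27288982 0.17545011 0.69346703] [[-0.11351981  0.62248119 -0.77435807]
 [ 0.99331473  0.05466947 -0.10167155]
 [-0.02095488 -0.78072301 -0.6245258 ]]
top 435.85213148182896 435.85213148182896 316.2684549519667 237.29364871357865 [0.50042213 0.08720652 0.83203162] [[-8.46888797e-03 -9.91594429e-01  1.29107580e-01]
 [-9.99963926e-01  8.31391900e-03 -1.73922178e-03]
 [ 6.51212664e-04 -1.29117652e-01 -9.91629068e-01]]
```

View pics/scene0.png

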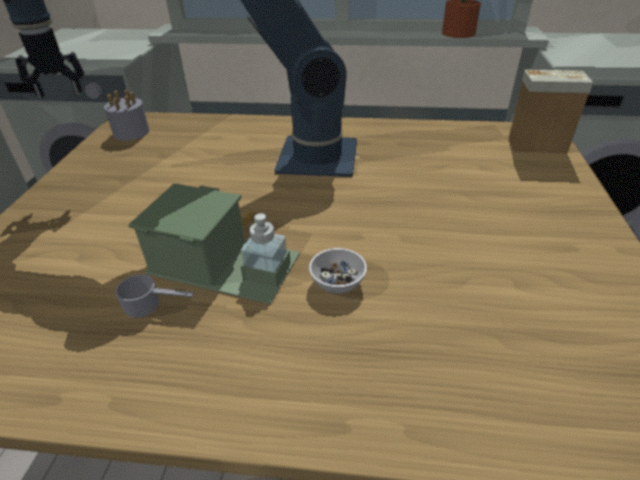

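View pics/top0.png

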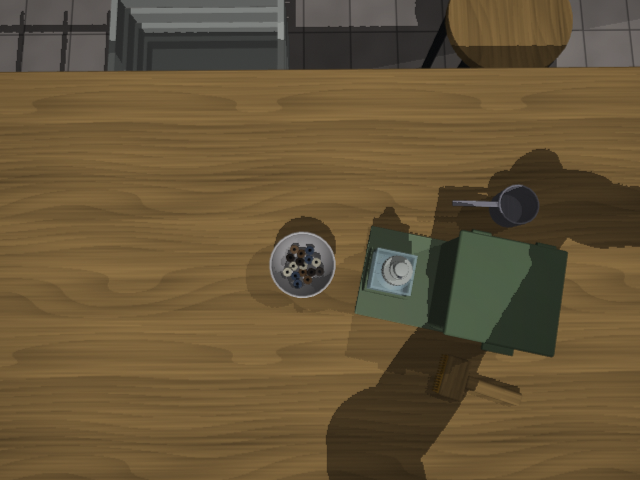

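The scene view shows the head's button near (260,217), with the collar below it at about (262,237). The top view shows the button near (401,269), the bowl at (303,265), the lid spanning (445..567, 231..355), the comb at (455,380) and the cup at (517,205). Next I'll enlarge the head.

```bash
python3 - <<'E'
import cv2,numpy as np
a=cv2.imread('pics/scene0.png')[200:275,215:315]; b=cv2.imread('pics/top0.png')[225:325,340:440]
a=cv2.resize(a,None,fx=4,fy=4,interpolation=2);b=cv2.resize(b,None,fx=4,fy=4,interpolation=2)
o=np.zeros((400,800,3),np.uint8);o[:300,:400]=a;o[:,400:]=b;cv2.imwrite('pics/crop.png',o)
E
```

```text
(no output)
```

View pics/crop.png

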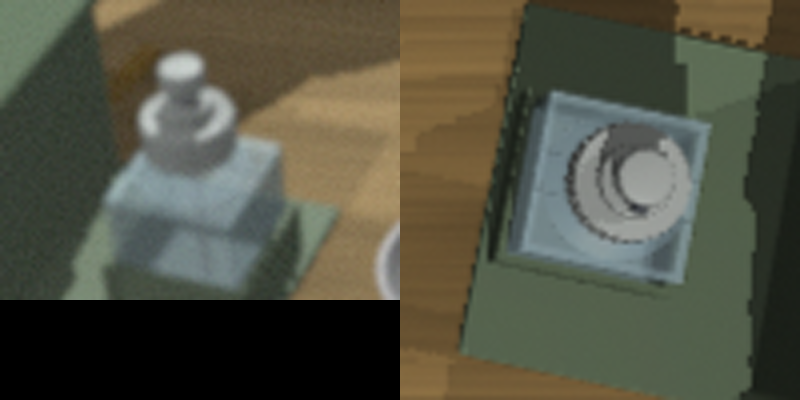

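The crop shows the button top at about (260.0,216.7) in scene and (402,269.3) in top. The collar top is centred near (261.8,230) in scene and (397,270.8) in top. The shoulder's corners in top are about (378.3,248), (417.5,256), (410.8,295.8) and (370,287.5). Now I'll triangulate.

```bash
cat > h.py <<'E'
import numpy as np
from plant import bot, cams, workorder, probe_bus
class Cam:
    def __init__(s,n):
        st=probe_bus.get_state();c=cams.read_camera(n);s.img=c['frame'];s.k=(c['fx'],c['fy'],c['cx'],c['cy'])
        if n=='wrist':
            T=np.eye(4);T[:3,:3]=st['orientation'];T[:3,3]=st['ee_pos'];T=T@np.array(c['tool_from_camera']);s.e,s.R=T[:3,3],T[:3,:3]
        else: s.e,s.R=np.array(c['eye']),np.array(c['attitude'])
    def ray(s,p):
        d=s.R@[(p[0]-s.k[2])/s.k[0],(p[1]-s.k[3])/s.k[1],1];return d/np.linalg.norm(d)
    def plane(s,p,z):
        d=s.ray(p);return s.e+d*(z-s.e[2])/d[2]
    def px(s,X):
        c=s.R.T@(np.array(X)-s.e);return np.array([s.k[2]+s.k[0]*c[0]/c[2],s.k[3]+s.k[1]*c[1]/c[2]])
def tri(a,p,b,q):
    A=0;B=0
    d=[]
    for c,u in((a,p),(b,q)):
        r=c.ray(u);M=np.eye(3)-np.outer(r,r);A=A+M;B=B+M@c.e
    X=np.linalg.solve(A,B);return X,[np.linalg.norm((np.eye(3)-np.outer(c.ray(u),c.ray(u)))@(X-c.e)) for c,u in((a,p),(b,q))]
E
python3 - <<'E'
from h import *
np.set_printoptions(precision=4,suppress=True)
s=Cam('scene');t=Cam('top')
print('button',tri(s,(260,216.7),t,(402,269.3)));print('collartop',tri(s,(261.8,230),t,(397,270.8)))
print(t.plane((402,269.3),.155),t.plane((397,270.8),.125))
c=[t.plane(p,.088)[:2] for p in((378.3,248),(417.5,256),(410.8,295.8),(370,287.5))]
print(np.array(c),np.mean(c,0))
e1=(c[0]-c[1]+c[3]-c[2]);e2=(c[0]-c[3]+c[1]-c[2]);print([np.degrees(np.arctan2(e[1],e[0])) for e in(e1,e2)],np.linalg.norm(e1)/2,np.linalg.norm(e2)/2)
for p in((460,231),(567,250),(555,355),(445,336)):print(t.plane(p,.138)[:2])
print('bowl',t.plane((303,265),.048)[:2],'cup',t.plane((517,205),.055)[:2])
E
```

```text
button (array([ 0.5374, -0.046 ,  0.1512]), [np.float64(0.0012945587668684192), np.float64(0.0012945587668684335)])
collartop (array([ 0.537 , -0.0452,  0.1172]), [np.float64(0.0005608777707169641), np.float64(0.0005608777707169114)])
[ 0.5374 -0.0466  0.155 ] [ 0.5366 -0.0443  0.125 ]
[[ 0.5779 -0.0204]
 [ 0.5635 -0.0871]
 [ 0.4961 -0.0732]
 [ 0.5107 -0.0045]] [ 0.537  -0.0463]
[np.float64(77.96989637107748), np.float64(-12.489512024145094)] 0.06924781059606554 0.06895269978064175
[ 0.5991 -0.1454]
[ 0.5669 -0.3151]
[ 0.4035 -0.2829]
[ 0.4338 -0.1135]
bowl [0.5524 0.1101] cup [ 0.6577 -0.2792]
```

Call:
nudge_tcp(
  rows={"increments":[[0.013, -0.0125, 0, -2], [0.04, -0.038, 0, -6], [0.067, -0.065, 0, -10], [0.1, -0.097, 0, -15], [0.133, -0.129, 0, -20], [0.166, -0.161, 0, -25], [0.2, -0.194, 0, -30], [0.233, -0.226, 0, -35], [0.266, -0.258, 0, -40], [0.3, -0.291, 0, -45]]},
  aperture=0.085,
  squeeze=40,
)

```text
time: 1.2
ee_pos: [0.3882, -0.2937, 0.2504]
orientation: [[0.502, 0.865, 0.0], [0.865, -0.502, -0.0], [-0.0, 0.0, -1.0]]
force: [1.3, -0.4, -0.4]
gripper_width: 0.0853
grasp_force: 0.0
```

```bash
python3 - <<'E'
from h import *
np.set_printoptions(precision=4,suppress=True)
s=probe_bus.get_state();print(s['joints'],s['ee_pos']);R=s['orientation'];print(np.degrees(np.arctan2(R[1,0],R[0,0])));print(R.T@(np.array([.537,-.046,.25])-s['ee_pos']))
E
```

```text
[ 43.0134  17.4375 -15.0804 109.6126   5.5758  53.6233  -4.8201] [ 0.3882 -0.2937  0.2504]
59.89538928862875
[0.2889 0.0044 0.0004]
```

Call:
nudge_tcp(
  rows={"increments":[[0.033, 0, 0, -3], [0.066, 0.001, 0, -6], [0.1, 0.001, 0, -9], [0.135, 0.002, 0, -12], [0.17, 0.002, 0, -15], [0.205, 0.003, 0, -18], [0.24, 0.003, 0, -21], [0.268, 0.004, 0, -24], [0.283, 0.004, 0, -25], [0.289, 0.004, 0, -25]]},
)

```text
time: 2.2
ee_pos: [0.5372, -0.0466, 0.2501]
orientation: [[0.091, 0.996, -0.0], [0.996, -0.091, 0.0], [0.0, -0.0, -1.0]]
force: [-0.4, 0.4, 0.6]
gripper_width: 0.0848
grasp_force: 0.0
```

Call:
nudge_tcp(
  rows={"increments":[[0, 0, 0, 0], [0, 0, 0, 0]]},
)

```text
time: 2.4
ee_pos: [0.5363, -0.0492, 0.2502]
orientation: [[0.095, 0.996, -0.001], [0.996, -0.095, -0.001], [-0.001, -0.001, -1.0]]
force: [-0.3, 0.1, 0.5]
gripper_width: 0.0851
grasp_force: 0.0
```

```bash
python3 - <<'E'
from h import *
import cv2
np.set_printoptions(precision=4,suppress=True)
s=probe_bus.get_state();print(s['joints'],s['ee_pos'],s['force'],s['moment'])
w=Cam('wrist');cv2.imwrite('pics/w1.png',w.img)
for z in(.155,.125,.103):print(z,w.px((.537,-.046,z)))
E
```

```text
[ 17.8313  22.658  -25.016  102.4465  11.2071  57.3785 -16.9997] [ 0.5363 -0.0492  0.2502] [-0.333   0.0547  0.5005] [-0.0061  0.0665 -0.0005]
0.155 [312.6204 245.8822]
0.125 [312.6636 230.5023]
0.103 [312.6897 221.1845]
```

View pics/w1.png

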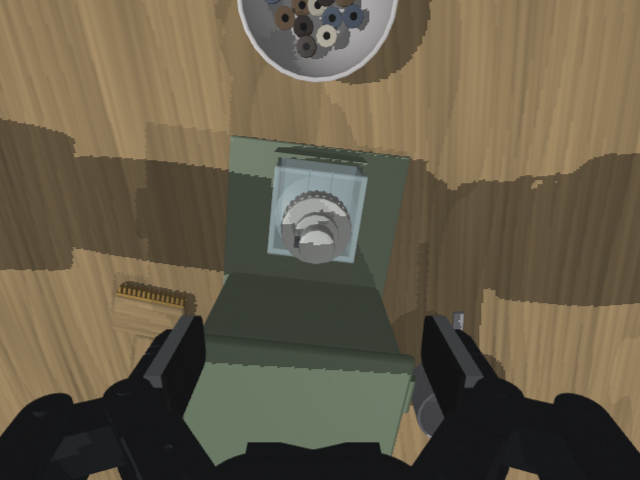

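The wrist view shows the button top at about (317,240), the collar rim spanning x 281..351 and centred near (316,228), the nozzle towards the left (-x), and everything around the head clear. I'll refine the axis from a whiteness mask.

```bash
python3 - <<'E'
from h import *
import cv2
np.set_printoptions(precision=4,suppress=True)
w=Cam('wrist');s=Cam('scene');st=probe_bus.get_state();print(st['ee_pos'])
hsv=cv2.cvtColor(w.img,cv2.COLOR_BGR2HSV)
m=((hsv[...,1]<22)&(hsv[...,2]>70)).astype(np.uint8)*255;m[:, :270]=0;m[:,370:]=0;m[:180]=0;m[275:]=0
m=cv2.morphologyEx(m,cv2.MORPH_OPEN,np.ones((3,3)))
c=max(cv2.findContours(m,0,2)[0],key=cv2.contourArea);print(cv2.boundingRect(c),cv2.minEnclosingCircle(c))
(x,y),r=cv2.minEnclosingCircle(c)
for p in((x,y),(316,228)):
    print(w.plane(p,.125))
print('button',w.plane((317,240),.155),tri(w,(317,240),s,(260,216.7)))
o=np.hstack([w.img[170:280,260:370],cv2.cvtColor(m,8)[170:280,260:370]]);cv2.imwrite('pics/w1c.png',cv2.resize(o,None,fx=3.5,fy=3.5,interpolation=2))
E
```

```text
[ 0.5365 -0.049   0.2503]
(281, 190, 71, 74) ((313.6764831542969, 226.3235321044922), 38.37099838256836)
[ 0.5379 -0.0432  0.125 ]
[ 0.5394 -0.0445  0.125 ]
button [ 0.54   -0.0426  0.155 ] (array([ 0.5399, -0.0437,  0.1529]), [np.float64(0.00031723869215185554), np.float64(0.00031723869215184415)])
```

View pics/w1c.png

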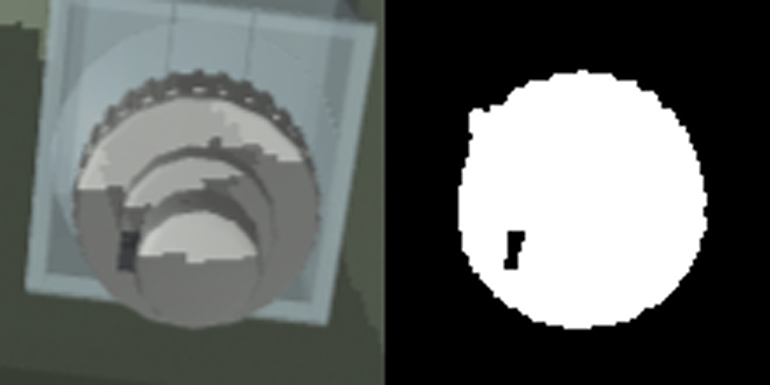

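Call:
nudge_tcp(
  rows={"increments":[[0.003, 0.002, 0.01, 0], [0.003, 0.002, 0.03, 0], [0.003, 0.002, 0.055, 0], [0.003, 0.002, 0.08, 0], [0.003, 0.002, 0.1, 0], [0.003, 0.002, 0.115, 0], [0.003, 0.002, 0.125, 0], [0.003, 0.002, 0.13, 0], [0.003, 0.002, 0.132, 0], [0.003, 0.002, 0.132, 0]]},
)

```text
time: 3.55
ee_pos: [0.5394, -0.0449, 0.1185]
orientation: [[0.092, 0.996, 0.0], [0.996, -0.092, -0.0], [0.0, 0.0, -1.0]]
force: [1.2, 0.1, -0.4]
gripper_width: 0.0849
grasp_force: 0.0
```

```bash
python3 - <<'E'
from h import *
import cv2
np.set_printoptions(precision=4,suppress=True)
s=probe_bus.get_state();print(s['ee_pos'],s['force'],s['orientation'])
w=Cam('wrist');cv2.imwrite('pics/w2.png',w.img)
for z in(.155,.125,.103):print(z,w.px((.539,-.046,z)))
E
```

```text
[ 0.5394 -0.0449  0.1185] [ 1.2442  0.1094 -0.4168] [[ 0.0922  0.9957  0.0005]
 [ 0.9957 -0.0922 -0.    ]
 [ 0.      0.0005 -1.    ]]
0.155 [309.9646 420.1637]
0.125 [310.5007 355.6722]
0.103 [310.7729 322.9337]
```

View pics/w2.png

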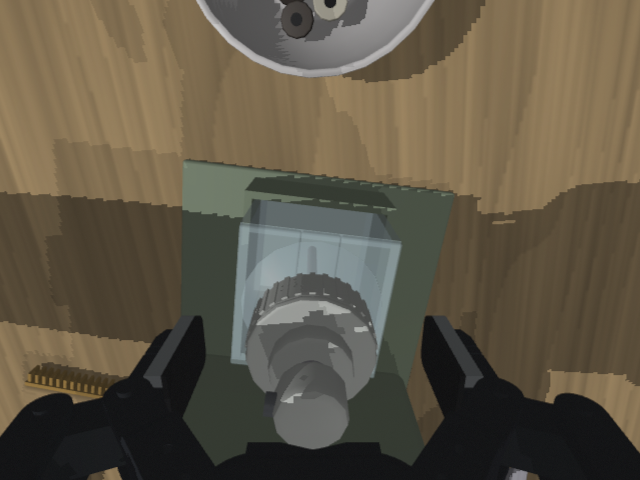

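The head is centred between the pads: the collar spans x 246..377 and the pads' inner faces are at 204 and 423. The button is at (311,413). I'll go down 4 mm and close.

Call:
nudge_tcp(
  rows={"increments":[[0, 0, 0.003, 0], [0, 0, 0.004, 0], [0, 0, 0.004, 0], [0, 0, 0.004, 0], [0, 0, 0.004, 0], [0, 0, 0.004, 0], [0, 0, 0.004, 0], [0, 0, 0.004, 0]]},
  aperture=0.03,
  squeeze=40,
)

```text
time: 4.4
ee_pos: [0.5392, -0.0449, 0.1145]
orientation: [[0.092, 0.996, 0.0], [0.996, -0.092, -0.0], [-0.0, 0.0, -1.0]]
force: [-1.8, 0.2, 5.5]
gripper_width: 0.0468
grasp_force: 40.9
```

Call:
nudge_tcp(
  rows={"increments":[[0, 0, 0, 0], [0, 0, 0, 0], [0, 0, 0, 0], [0, 0, 0, 0]]},
)

```text
time: 4.8
ee_pos: [0.5392, -0.0449, 0.1145]
orientation: [[0.092, 0.996, 0.0], [0.996, -0.092, -0.0], [-0.0, 0.0, -1.0]]
force: [-1.2, -0.3, 6.2]
gripper_width: 0.047
grasp_force: 40.9
```

```bash
python3 -c "
from plant import bot, cams, workorder, probe_bus
s=probe_bus.get_state();print(s['moment'],s['joints'])"
```

```text
[-0.08954009  0.44847288  0.00142527] [ 14.22814376  32.14745407 -21.51113485 111.37201714  17.80589571
  39.68043655 -23.39927639]
```

Call:
nudge_tcp(
  rows={"increments":[[0, 0, 0, -3], [0, 0, 0, -6], [0, 0, 0, -8], [0, 0, 0, -10], [0, 0, 0, -11], [0, 0, 0, -11]]},
)

```text
time: 5.4
ee_pos: [0.5392, -0.0459, 0.1144]
orientation: [[-0.099, 0.995, 0.0], [0.995, 0.099, -0.001], [-0.001, 0.0, -1.0]]
force: [-1.3, -4.5, 4.9]
gripper_width: 0.0472
grasp_force: 41.2
```

```bash
python3 -c "
from plant import bot, cams, workorder, probe_bus
s=probe_bus.get_state();print(s['moment'],s['joints'][6])"
```

```text
[-0.88515088  0.19798289 -0.83296536] -14.866531975305053
```

Call:
nudge_tcp(
  rows={"increments":[[0, 0, 0, 5], [0, 0, 0, 11], [0, 0, 0, 11], [0, 0, 0, 16], [0, 0, 0, 22], [0, 0, 0, 22]]},
)

```text
time: 6.0
ee_pos: [0.5393, -0.0446, 0.1144]
orientation: [[0.278, 0.96, 0.0], [0.96, -0.278, -0.0], [-0.0, 0.0, -1.0]]
force: [-1.4, -1.3, 5.0]
gripper_width: 0.047
grasp_force: 41.0
```

```bash
python3 -c "
from plant import bot, cams, workorder, probe_bus
s=probe_bus.get_state();print(s['moment'],s['joints'][6])"
```

```text
[-0.2596853   0.26833194 -0.0573653 ] -31.81070995452545
```

Call:
nudge_tcp(
  rows={"increments":[[0, 0, 0, 5], [0, 0, 0, 10], [0, 0, 0, 15], [0, 0, 0, 20], [0, 0, 0, 20]]},
)

```text
time: 6.5
ee_pos: [0.5393, -0.0446, 0.1144]
orientation: [[0.589, 0.808, 0.0], [0.808, -0.589, -0.0], [0.0, 0.0, -1.0]]
force: [-1.0, -1.4, 6.2]
gripper_width: 0.0469
grasp_force: 41.0
```

```bash
python3 -c "
from plant import bot, cams, workorder, probe_bus
s=probe_bus.get_state();print(s['moment'],s['joints'][6])"
```

```text
[-0.23421447  0.25777324 -0.00297909] -47.02318739209026
```

Call:
nudge_tcp(
  rows={"increments":[[0, 0, 0, 5], [0, 0, 0, 11], [0, 0, 0, 17], [0, 0, 0, 23], [0, 0, 0, 29], [0, 0, 0, 35], [0, 0, 0, 40], [0, 0, 0, 44], [0, 0, 0, 45], [0, 0, 0, 45]]},
)

```text
time: 7.5
ee_pos: [0.5394, -0.0448, 0.1144]
orientation: [[0.988, 0.157, 0.0], [0.157, -0.988, -0.0], [0.0, 0.0, -1.0]]
force: [-0.6, -1.6, 6.1]
gripper_width: 0.0469
grasp_force: 41.1
```

```bash
python3 -c "
from plant import bot, cams, workorder, probe_bus
s=probe_bus.get_state();print(s['moment'],s['joints'][6])"
```

```text
[-0.33477701  0.1356511  -0.05008247] -80.72233265805941
```

Call:
nudge_tcp(
  rows={"increments":[[0, 0, 0, 5], [0, 0, 0, 11], [0, 0, 0, 17], [0, 0, 0, 23], [0, 0, 0, 29], [0, 0, 0, 35], [0, 0, 0, 40], [0, 0, 0, 44], [0, 0, 0, 46], [0, 0, 0, 46]]},
)

```text
time: 8.5
ee_pos: [0.5394, -0.0449, 0.1144]
orientation: [[0.799, -0.602, 0.0], [-0.602, -0.799, -0.0], [0.0, 0.0, -1.0]]
force: [-1.1, -1.7, 7.3]
gripper_width: 0.0471
grasp_force: 41.2
```

```bash
python3 - <<'E'
from plant import bot, cams, workorder, probe_bus
import cv2
s=probe_bus.get_state();print(s['moment'],s['joints'][6])
cv2.imwrite('pics/w3.png',cams.read_camera('wrist')['frame'])
E
```

```text
[-0.37632966  0.1517047  -0.0119793 ] -114.64008424579224
```

View pics/w3.png

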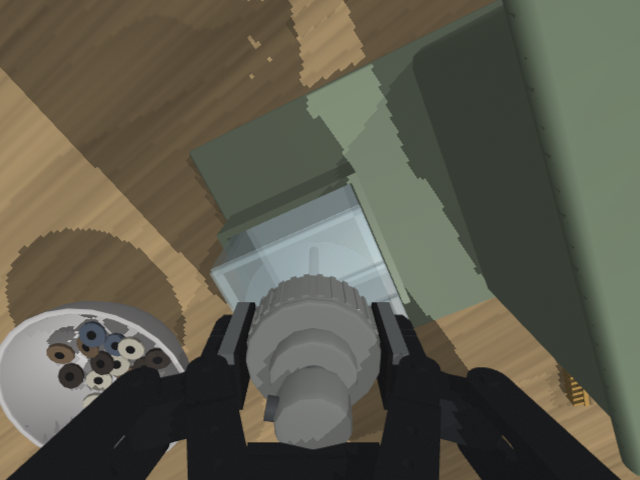

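The nozzle, at (271,408), still points to the pads' left, so the head followed the full ~122° turn (left-hand thread). Now a gentle lift.

Call:
nudge_tcp(
  rows={"increments":[[0, 0, -0.002, 0], [0, 0, -0.004, 0], [0, 0, -0.007, 0], [0, 0, -0.01, 0], [0, 0, -0.01, 0]]},
)

```text
time: 9.05
ee_pos: [0.5392, -0.0448, 0.1247]
orientation: [[0.796, -0.605, 0.0], [-0.605, -0.796, 0.0], [0.0, -0.0, -1.0]]
force: [-0.4, -2.0, -0.1]
gripper_width: 0.0471
grasp_force: 41.3
```

```bash
python3 -c "
from plant import bot, cams, workorder, probe_bus
s=probe_bus.get_state();print(s['moment'])"
```

```text
[-0.34734564  0.05992781  0.01519585]
```

Free: past the 4 mm play without load. I'll raise it the rest of the way.

Call:
nudge_tcp(
  rows={"increments":[[0, 0, -0.008, 0], [0, 0, -0.023, 0], [0, 0, -0.038, 0], [0, 0, -0.053, 0], [0, 0, -0.068, 0], [0, 0, -0.083, 0], [0, 0, -0.098, 0], [0, 0, -0.112, 0], [0, 0, -0.122, 0], [0, 0, -0.127, 0]]},
)

```text
time: 10.05
ee_pos: [0.5395, -0.0447, 0.2525]
orientation: [[0.796, -0.605, 0.001], [-0.605, -0.796, 0.0], [0.001, -0.001, -1.0]]
force: [0.7, 0.1, -0.8]
gripper_width: 0.0472
grasp_force: 41.3
```

Call:
nudge_tcp(
  rows={"increments":[[0, 0, -0.003, 0], [0, 0, -0.003, 0], [0, 0, -0.003, 0], [0, 0, -0.003, 0], [0, 0, -0.003, 0], [0, 0, -0.003, 0]]},
)

```text
time: 10.65
ee_pos: [0.5391, -0.0449, 0.254]
orientation: [[0.796, -0.606, -0.0], [-0.606, -0.796, 0.0], [-0.0, 0.0, -1.0]]
force: [0.4, -0.2, -0.3]
gripper_width: 0.0472
grasp_force: 41.3
```

```bash
python3 - <<'E'
from h import *
import cv2
s=Cam('scene');print(s.px((.539,-.045,.121)),s.px((.539,-.045,.15)))
a=s.img[120:300,170:370];cv2.imwrite('pics/s2.png',cv2.resize(a,None,fx=3,fy=3,interpolation=2))
E
```

```text
[261.22928807 229.11637472] [259.74686413 217.60548747]
```

View pics/s2.png

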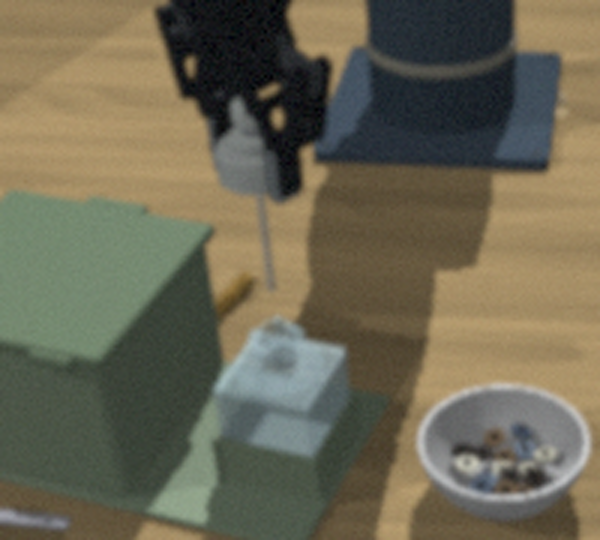

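The head is held upright. Its tube tip is at full-frame (260.3,216.7), about z 0.15, roughly 30 mm above the mouth at (261,229).

```bash
python3 -c "
from plant import bot, cams, workorder, probe_bus
print(workorder.hand_in())"
```

```text
the job is handed in; nothing more can be done
None
```

The spray head has a left-hand thread; I turned it about 122° clockwise and lifted it off, and handed in with the gripper holding it upright, its dip tube about 30 mm above the bottle's mouth; the hand-in returned no verdict.

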